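# Shut a row of flip-top sample pots with a fingertip

## Task

Shut the four flip-top pots in the blue block by running your fingertips lightly along the row: begin at the block's rounded end and fold each lid over and down until it lies shut, one after another in order to the square end. Only touch the lids: do not press hard, do not lift, tip or shift the block, and leave the brown bottle, the small vial and the pen where they are. Finish with the hand clear of everything.

Things in the scene. Friction and masses are not known exactly. Their poses are not given: they have to be found in the camera images.
- rack: loose blue aluminium block, 1.2 to 1.7 kg with its pots, 204 x 56 x 30 mm (long, wide, high), one end half round seen from above, the other square; any yaw. Origin at its underside, +x along the row from the rounded to the square end, z up. Four white pots, 30 mm across, stand captive in it at x = -72, -24, 24, 72 mm, y = 0. A shut lid is level, its top 63 mm above the bench; an upright one reaches 100 mm.
- rack_start (a point): middle of the top edge of the block's rounded end (block x = -100 mm, y = 0, height 30 mm). Each lid is hinged on the side of its pot towards this end, 17.5 mm before the pot's centre, hinge line level across the row (along block y) at height 61 mm; it opens back towards this end and shuts towards the square end.
- rack_end (a point): middle of the top edge of the block's square end (block x = 104 mm, y = 0, height 30 mm). The pots sit in sprung sockets: pressed from above, each sinks 1 mm per 3 N, at most 4 mm, and comes back up
- lid1 (a joint): white flip-top lid, value = opening angle (rad): 0 flat shut, 1.57 upright, stop at 1.9; starts at 0.95 to 1.7, leaning either way. Disc 33 mm across, 4 mm thick, with a 14 mm wide thumb lip ending 39 mm from the hinge. Slight friction (0.006 N m, under 0.3 N at the lip): stays at any angle, no catch. First pot, at the rounded end (hinge at block x = -89.5 mm).
- lid2 (a joint): as lid1; second pot (hinge at block x = -41.5 mm).
- lid3 (a joint): as lid1; third pot (hinge at block x = 6.5 mm).
- lid4 (a joint): as lid1; fourth pot, at the square end (hinge at block x = 54.5 mm).
- amber_bottle: bystander: loose brown glass bottle with a white cap, 50 mm diameter, 100 mm high, origin at the centre of its underside; stands about 105 to 125 mm to the block's -y side
- vial: bystander: loose small clear vial with a black cap, 28 mm diameter, 52 mm high, origin at the centre of its underside; stands about 80 to 100 mm to the block's +y side
- pen: bystander: loose marker pen lying flat, white with a black cap, 127 mm long, 16 mm wide, 17 mm high, origin at its underside, x along it; lies about 140 to 165 mm to the block's +y side
Mind the look-alikes: they are no part of the job. Of the things like the rack, leave any that is orange; of the rest the larger one is meant.

How it is judged:
By the outcome, as a careful person would: the job done as asked, in the order asked, and still so for the second after the job is handed in, with the robot touching nothing.
It also fails if it takes over 38 s, if anything falls off the work surface, if the arm or the gripper's body presses on something with over 40 N, if the wrist force passes 120 N, or if a joint passes its speed limit or range.

## Robot

A 7-joint arm with a two-finger parallel gripper is mounted at the origin on the work surface. World frame = base frame: x ahead of the robot, y to its left, z up, the work surface at z = 0. Lengths are in m, angles in rad, forces in N, time in s.
With the tool pointing down it reaches from about 0.425 to 0.825 m from the base axis. Payload 3.6 kg.
Tool frame: the origin (TCP) lies midway between the tips of the shut fingers; the grasp point (between the pads) lies 19 mm behind it; x points along the fingers, y is the direction in which the jaws open and shut, and the axes are right-handed (so a half turn about x gives the same grasp; the last joint's range is limited). The gripper opens to 93 mm and grips with 3 to 60 N. Pads are 15 mm wide; open, the fingers measure 128 mm over their backs; the gripper's body (75 mm by 188 mm) begins 65 mm behind the grasp point.
Start: joints at [1.095, 0.615, -0.013, 1.423, 0.008, 1.103, -0.04], TCP at [0.282, -0.586, 0.219] pointing down, gripper open.
Joint ranges: [-3.12, 3.12], [-0.3, 2.06], [-1.34, 1.32], [0.26, 2.42], [-1.36, 4.5], [0.01, 1.98], [-2.84, 2.84]. Speed limits (rad/s): [2.79, 2.79, 3.14, 3.14, 3.14, 3.14, 3.14].

## Interface

Orientations are given as a unit quaternion [w, x, y, z].
In Python, from station import ctrl gives the robot as it stands. The module is installed in compiled form; this text tells all that it offers.
- The arm moves only by the shell command python3 -m pendant 'ROWS'. ROWS is JSON, a list of rows, each a list of 3 entries, a list of its own where there are three numbers: the shift along the tool's x, y, z in cm, then the turn, a rotation vector about the tool's x, y, z in degrees, then the opening, from 0 (shut) to 1 (fully open). A call has 1 to 10 rows; each row shifts and turns the pose as measured when the row begins, along the tool's axes as they then stand; what a row does not reach is not made up. A row lasts 1/12 s, in which the tool goes at most 41.7 mm and 7.16 degrees, less where a joint would pass 70% of its speed; a pose out of reach is approached as far as the arm can. A call with a gripper value outside its range is refused whole. The fingers move at their own pace and stop on an object; the grip force is fixed at half the most. Time passes only in rows, so rows that do not move let the fingers close. It gives the time, the measured TCP pose, the force and the opening at its end, in the units of the state.
- ctrl.read_state(): the state, without advancing time (a new reading comes with each control period).
- ctrl.snapshot(name): name is "side" or "top" or "wrist"; returns (picture, depth): 400x640x3 uint8, blue, green, red; 400x640 float32, m along the optical axis (not along the pixel's ray), 0 where there is no reading.
- ctrl.camera_params(name): a dict with "camera_matrix" (3x3 intrinsics, pixels), "rvec" (rotation vector, rad) and "tvec" (3), from world to camera coordinates, as OpenCV has them; the wrist camera has in their place "hand_eye" (4x4, takes a point from camera to tool coordinates, whose origin is the TCP and whose axes are the tool frame's). Camera axes: x right, y down, z forward; pixel columns grow to the right and rows downward; lengths in m; the calibration is good to about 2 mm. A picture is of the moment at which its call begins: read the wrist's pose just before it. camera_params takes no time and is no camera call.
- ctrl.hand_in(): hands the job in, once; it reports no verdict.
The state is a dict: "time": time; "joint_positions": joint angles; "qvel": joint speeds; "joint_efforts": joint torques, N m; "tool_pos": TCP position; "orientation": TCP orientation; "contact_force": force on the tool from outside, world axes, zero at the start; "wrist_torque": the same for the moment, N m; "opening": opening from 0.0 (shut) to 1.0 (fully open).
Only numpy, scipy, OpenCV 4.12 (cv2) and the standard library are available. Lean on these libraries where they do the work, as an engineer would, in place of code of your own. Each camera call takes 0.05 s, during which the arm holds its last target. There are 200 camera calls.

## Working session

There is one attempt and no reset: what is moved stays moved. The work goes in short steps, Python scripts to look and compute and a shell command to move; the robot and the scene stay as the last step left them, time stands still between calls to the robot, and variables do not carry over. Pictures are saved under pics/ and viewed, about 8 in all and at most 12, crops included, and the job is handed in when it is done.

```bash
mkdir -p pics; cat > h.py <<'E'
import numpy as np,cv2
from station import ctrl
from scipy.spatial.transform import Rotation as R
def cam(n):
    p=ctrl.camera_params(n);K=np.array(p["camera_matrix"],float)
    if "rvec" in p:
        r=cv2.Rodrigues(np.array(p["rvec"],float))[0];t=np.array(p["tvec"],float).ravel()
        return K,r.T,-r.T@t   # cam->world
    s=ctrl.read_state();q=s["orientation"];T=R.from_quat([q[1],q[2],q[3],q[0]]).as_matrix();H=np.array(p["hand_eye"])
    return K,T@H[:3,:3],T@H[:3,3]+np.array(s["tool_pos"])
def cloud(d,K,r,o):
    v,u=np.mgrid[:d.shape[0],:d.shape[1]]
    c=np.stack([(u-K[0,2])/K[0,0]*d,(v-K[1,2])/K[1,1]*d,d],-1)
    return c@r.T+o
def shot(n,f):
    K,r,o=cam(n);im,d=ctrl.snapshot(n);cv2.imwrite(f"pics/{f}.png",im);np.savez(f"pics/{f}.npz",im=im,d=d,K=K,r=r,o=o)
    return im,cloud(d,K,r,o),d
E
python3 - <<'E'
from h import *
for n in("top","side"):
    im,P,d=shot(n,n+"0")
    K,r,o=cam(n);print(n,o,r[:,2])
    hsv=cv2.cvtColor(im,cv2.COLOR_BGR2HSV)
    m=cv2.inRange(hsv,(95,90,40),(130,255,255))
    k,l,st,c=cv2.connectedComponentsWithStats(m)
    for i in range(1,k):
        if st[i,4]>60: 
            q=P[(l==i)&(d>0)];print(st[i],c[i],np.median(q,0),np.percentile(q,[2,98],axis=0).round(3).tolist())
s=ctrl.read_state();print(s)
a=cv2.imread("pics/top0.png");b=cv2.imread("pics/side0.png")
E
```

```text
top [0.49871402 0.03025828 0.85924437] [ 0.05663852 -0.03038755 -0.9979322 ]
[627   0  13  62 678] [633.90117994  32.20058997] [ 0.822645   -0.53873596  0.0230806 ] [[0.78, -0.545, 0.009], [0.881, -0.534, 0.04]]
[   0   59   34   81 1935] [ 12.79483204 103.32764858] [0.67311749 0.48443587 0.0377884 ] [[0.629, 0.472, 0.002], [0.739, 0.512, 0.076]]
[ 288  134  124   62 2492] [350.89085072 166.28812199] [ 0.58503031 -0.05427868  0.02987704] [[0.547, -0.149, 0.016], [0.632, 0.041, 0.033]]
[ 360  254   93   32 1354] [405.35007386 268.03618907] [ 0.42668947 -0.14989813  0.02218343] [[0.397, -0.223, 0.01], [0.442, -0.078, 0.025]]
side [ 0.35685286 -0.61834684  0.49118534] [ 0.2557176   0.79462091 -0.55062339]
[  118     0   392   129 37903] [316.23739546  50.86412685] [ 1.05550423  1.7236239  -0.05992001] [[0.176, 0.494, -0.56], [2.33, 1.739, 0.174]]
[ 330  200   44   79 1358] [349.79675994 251.455081  ] [ 0.57047516 -0.13356916  0.02889589] [[0.542, -0.158, 0.004], [0.611, 0.025, 0.031]]
[ 250  261   41   81 1176] [270.17942177 309.46428571] [ 0.41002546 -0.20056135  0.02173563] [[0.395, -0.228, 0.004], [0.44, -0.09, 0.024]]
{'time': 0.1, 'joint_positions': array([ 1.09552982,  0.61582998, -0.0126449 ,  1.4247221 ,  0.00811976,
        1.10339471, -0.04043726]), 'qvel': array([ 2.56894740e-04, -2.90948156e-03, -9.14200520e-06, -4.79868413e-03,
       -3.90944642e-04, -1.09047315e-03, -3.47076382e-04]), 'joint_efforts': array([ 2.02004150e-03, -4.60041869e+01,  2.10016672e-01, -1.66244441e+01,
       -6.12405594e-02,  1.69279869e-02,  9.66981111e-05]), 'tool_pos': array([ 0.28171878, -0.58499348,  0.21759757]), 'orientation': array([-0.15656383, -0.68918408, -0.15814723,  0.68956691]), 'contact_force': array([-0.86542115,  0.351935  , -0.2750652 ]), 'wrist_torque': array([-0.05098307, -0.01661718, -0.00753481]), 'opening': 0.9950350737699126}
```

View pics/top0.png

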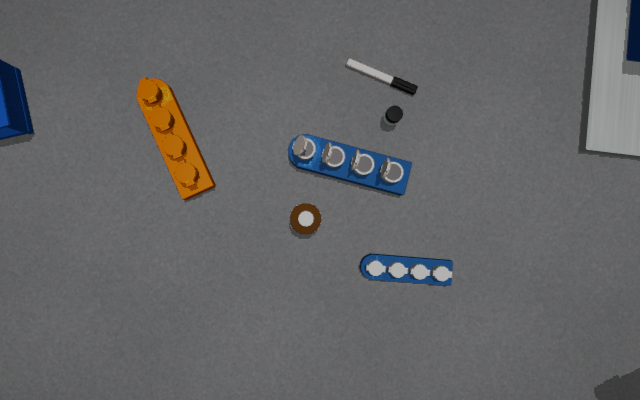

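View pics/side0.png

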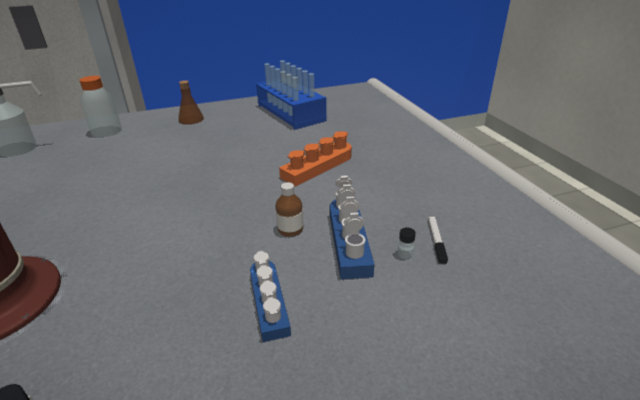

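The target is the larger blue block: top view px ~(290–410, 135–193), rounded end on the left at (292,148), square end at (408,180). All four of its lids are open. The small blue rack, px (405,268), and the orange one are decoys. The bottle is at (306,218), the vial at (394,115) and the pen at (382,76).

```bash
cat > fit.py <<'E'
from h import *
def load(f):
    z=np.load(f"pics/{f}.npz");return z["im"],z["d"],cloud(z["d"],z["K"],z["r"],z["o"])
im,d,P=load("top0")
hsv=cv2.cvtColor(im,cv2.COLOR_BGR2HSV);m=cv2.inRange(hsv,(95,90,40),(130,255,255))>0
b=(P[...,0]>.5)&(P[...,0]<.66)&(P[...,1]>-.18)&(P[...,1]<.07)
t=m&b&(P[...,2]>.025)&(P[...,2]<.036)
q=P[t][:,:2].astype(np.float32);(c,wh,a)=cv2.minAreaRect(q);print(c,wh,a,"zmed",np.median(P[t][:,2]))
box=cv2.boxPoints((c,wh,a));e1=box[1]-box[0];e2=box[2]-box[1];ax=e1 if np.hypot(*e1)>np.hypot(*e2) else e2
ax=ax/np.hypot(*ax);ax*=-np.sign(ax[1])  # towards square end = -y
yv=np.array([-ax[1],ax[0]]);org=np.array(c)-.002*ax
yaw=np.arctan2(ax[1],ax[0]);print("org",org,"yaw deg",np.degrees(yaw))
s=ctrl.read_state();qq=s["orientation"];T=R.from_quat([qq[1],qq[2],qq[3],qq[0]]).as_matrix();print("tool axes cols\n",T.round(3))
for f in("top0","side0"):
    im,d,P=load(f);X=(P[...,:2]-org)@ax;Y=(P[...,:2]-org)@yv;Z=P[...,2]
    for i,h in enumerate((-.0895,-.0415,.0065,.0545)):
        k=(abs(Y)<.02)&(X>h-.02)&(X<h+.04)&(Z>.066)&(Z<.11)&(d>0)
        k2=(abs(Y)<.02)&(X>h-.02)&(X<h+.04)&(Z>.05)&(Z<.11)&(d>0)
        if k.sum()>5:
            x,z=X[k]-h,Z[k];ang=np.arctan2(z-.061,x)
            print(f,i+1,k.sum(),"ang pct",np.percentile(ang,[10,50,90]).round(2),"ztop",np.percentile(z,98).round(3),"x range",np.percentile(x,[3,97]).round(3),"Ymed",np.median(Y[k2]).round(4))
E
python3 fit.py
```

```text
(0.5925024747848511, -0.05242804437875748) (0.20307347178459167, 0.05654143914580345) 75.9630355834961 zmed 0.02996654970904744
org [ 0.59298757 -0.05048777] yaw deg -104.03696
tool axes cols
 [[-0.001  0.434 -0.901]
 [ 0.002 -0.901 -0.434]
 [-1.    -0.002  0.   ]]
top0 1 203 ang pct [1.08 1.17 1.31] ztop 0.097 x range [0.001 0.018] Ymed -0.0013
top0 2 138 ang pct [1.32 1.44 1.57] ztop 0.1 x range [-0.001  0.01 ] Ymed -0.0008
top0 3 116 ang pct [1.4  1.56 1.69] ztop 0.102 x range [-0.002  0.005] Ymed -0.0008
top0 4 134 ang pct [1.4  1.58 1.68] ztop 0.101 x range [-0.002  0.006] Ymed -0.0007
side0 1 138 ang pct [0.76 0.96 1.06] ztop 0.095 x range [0.009 0.02 ] Ymed -0.0045
side0 2 186 ang pct [1.   1.2  1.32] ztop 0.099 x range [0.005 0.011] Ymed -0.0039
side0 3 244 ang pct [1.1  1.33 1.49] ztop 0.1 x range [0.001 0.008] Ymed -0.0031
side0 4 273 ang pct [1.07 1.31 1.48] ztop 0.099 x range [0.001 0.008] Ymed -0.0012
```

```bash
python3 -m pendant '[[[0,0,0],[-7.1,0,0],0],[[0,0,0],[-7.1,0,0],0],[[0,0,0],[-7.1,0,0],0],[[0,0,0],[-7.1,0,0],0],[[0,0,0],[-7.1,0,0],0],[[0,0,0],[-7.1,0,0],0],[[0,0,0],[-7.1,0,0],0],[[0,0,0],[-1,0,0],0]]'
cat > w.py <<'E'
from h import *
org=np.array([.59299,-.05049]);yaw=np.radians(-104.04);ax=np.array([np.cos(yaw),np.sin(yaw)]);yv=np.array([-ax[1],ax[0]])
if __name__=="__main__":
    s=ctrl.read_state();q=s["orientation"];T=R.from_quat([q[1],q[2],q[3],q[0]]).as_matrix();p=s["tool_pos"]
    G=np.c_[[0,0,-1],[*yv,0],[*ax,0]]
    print("t",round(s["time"],2),"block x,y,z mm",((p[:2]-org)@ax*1e3).round(1),((p[:2]-org)@yv*1e3).round(1),(p[2]*1e3).round(1),"turn fix deg",np.degrees(R.from_matrix(T.T@G).as_rotvec()).round(2),"F",s["contact_force"].round(2),"open",round(s["opening"],2))
E
python3 w.py
```

```text
time: 0.77
tool_pos: [0.28, -0.5818, 0.2121]
orientation: [0.437, 0.553, 0.446, -0.552]
contact_force: [-0.5, -0.4, -0.4]
opening: 0.476
t 0.77 block x,y,z mm 591.3 -174.7 212.1 turn fix deg [ 1.34 -0.56  0.56] F [-0.48 -0.44 -0.43] open 0.48
```

```bash
python3 -m pendant '[[[0,0.97,-4],[0.13,0,0],0],[[0,0.97,-4],[0.13,0,0],0],[[0,0.97,-4],[0.13,0,0],0],[[0,0.97,-4],[0.13,0,0],0],[[0,0.97,-4],[0.13,0,0],0],[[0,0.97,-4],[0.13,0,0],0],[[0,0.97,-4],[0.13,0,0],0],[[0,0.97,-4],[0.13,0,0],0],[[0,0.97,-4],[0.13,0,0],0],[[0,0.97,-4],[0.13,0,0],0]]'; python3 w.py
```

```text
time: 1.6
tool_pos: [0.4672, -0.2218, 0.208]
orientation: [-0.414, -0.566, -0.426, 0.572]
contact_force: [0.5, 0.1, 0.5]
opening: 0.005
t 1.6 block x,y,z mm 196.7 -80.5 208.0 turn fix deg [-3.14 -0.25  1.02] F [0.46 0.09 0.49] open 0.01
```

```bash
python3 -m pendant '[[[0,1,-4],[-0.4,0,0],0],[[0,1,-4],[-0.4,0,0],0],[[0,1,-4],[-0.4,0,0],0],[[0,1,-4],[-0.4,0,0],0],[[0,1,-4],[-0.4,0,0],0],[[0,1,-4],[-0.4,0,0],0],[[0,1,-4],[-0.4,0,0],0],[[0,1,-3],[-0.4,0,0],0],[[0,0,-1],[0,0,0],0],[[0,0,0],[0,0,0],0]]'; python3 w.py
```

```text
time: 2.43
tool_pos: [0.6344, 0.0823, 0.2052]
orientation: [-0.424, -0.557, -0.441, 0.561]
contact_force: [-0.4, -0.9, -0.0]
opening: 0.005
t 2.43 block x,y,z mm -138.9 8.0 205.2 turn fix deg [-0.49 -0.61  1.27] F [-0.42 -0.89 -0.01] open 0.01
```

```bash
python3 - <<'E'
from w import *
im,P,d=shot("wrist","wrist1")
hsv=cv2.cvtColor(im,cv2.COLOR_BGR2HSV);m=cv2.inRange(hsv,(95,90,40),(130,255,255))>0
X=(P[...,:2]-org)@ax;Y=(P[...,:2]-org)@yv;Z=P[...,2]
t=m&(abs(Y)<.05)&(X>-.13)&(X<.13)&(Z>.022)&(Z<.038)&(d>0)
if t.sum()>50:
    print("z",np.median(Z[t]),cv2.minAreaRect(np.c_[X[t],Y[t]].astype(np.float32)),np.percentile(X[t],[0,1,99,100]),np.percentile(Y[t],[0,1,99,100]))
for h in(-.0895,-.0415,.0065,.0545):
    k=(abs(Y)<.022)&(X>h-.02)&(X<h+.04)&(Z>.064)&(Z<.11)&(d>0)
    if k.sum()>20:print(k.sum(),"Y",np.median(Y[k]),"ztop",np.percentile(Z[k],98),"x@top",(X[k&(Z>np.percentile(Z[k],80))]-h).mean())
E
```

```text
z 0.03012181252387683 ((-0.0932287648320198, 0.0013126004487276077), (0.01631840690970421, 0.05001237243413925), 1.5833635330200195) [-0.10135034 -0.10091941 -0.08593184 -0.08438171] [-0.02345859 -0.02160859  0.02408682  0.02653469]
192 Y 0.0048960233761602065 ztop 0.10129277302036073 x@top -0.0013719491167509608
```

View pics/wrist1.png

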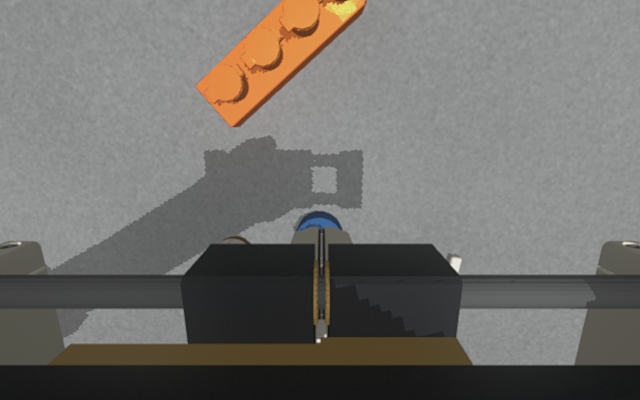

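The wrist view shows the rounded end at (320,222), and it measures x = -101 mm against the expected -100, with Y about 1 mm. So the pose holds. The lateral offset is corrected while lowering.

```bash
python3 -m pendant '[[[2.5,-0.4,0.4],[-0.5,-0.6,1.2],0],[[2.5,-0.3,0.4],[0,0,0],0],[[2.5,-0.1,0.2],[0,0,0],0],[[2,0,0.2],[0,0,0],0],[[1,0,0.2],[0,0,0],0],[[0.6,0,0],[0,0,0],0],[[0,0,0],[0,0,0],0]]'; python3 w.py
```

```text
time: 3.07
tool_pos: [0.6197, 0.0501, 0.0925]
orientation: [-0.432, -0.56, -0.424, 0.566]
contact_force: [-0.0, -0.2, 0.5]
opening: 0.004
t 3.07 block x,y,z mm -104.0 1.5 92.5 turn fix deg [-1.47  0.78 -0.21] F [-0.04 -0.19  0.49] open 0.0
```

```bash
python3 -m pendant '[[[0.4,0,0],[-1.4,0.5,0],0],[[0.3,0,0.3],[0,0.2,0],0],[[0,0,0.5],[0,0,0],0],[[0,0,0.5],[0,0,0],0],[[0,0,0],[0,0,0],0]]'; python3 w.py
```

```text
time: 3.48
tool_pos: [0.6189, 0.0337, 0.0889]
orientation: [0.437, 0.561, 0.432, -0.555]
contact_force: [1.1, -0.6, 0.2]
opening: 0.005
t 3.48 block x,y,z mm -88.0 4.7 88.9 turn fix deg [-0.16 -0.05 -0.62] F [ 1.06 -0.6   0.2 ] open 0.0
```

```bash
python3 -m pendant '[[[0.4,-0.25,0.4],[0,0,-0.5],0],[[0.5,-0.2,0.5],[0,0,0],0],[[0.6,0,0.4],[0,0,0],0],[[0,0,0],[0,0,0],0]]'; python3 w.py;  python3 -m pendant '[[[0.5,0,0.4],[0,0,0],0],[[0,0,0],[0,0,0],0]]'; python3 w.py
```

```text
time: 3.82
tool_pos: [0.6121, 0.0213, 0.0744]
orientation: [0.435, 0.56, 0.433, -0.556]
contact_force: [-1.1, -0.3, -0.4]
opening: 0.008
t 3.82 block x,y,z mm -74.3 1.1 74.4 turn fix deg [-0.16 -0.14 -0.29] F [-1.13 -0.35 -0.41] open 0.01
time: 3.98
tool_pos: [0.6105, 0.017, 0.0683]
orientation: [0.435, 0.559, 0.434, -0.557]
contact_force: [-0.7, -0.2, 0.4]
opening: 0.004
t 3.98 block x,y,z mm -69.7 0.7 68.3 turn fix deg [-0.16 -0.12 -0.23] F [-0.68 -0.19  0.4 ] open 0.0
```

```bash
python3 -m pendant '[[[0.25,0,0.3],[0,0,0],0],[[0.15,0,0.2],[0,0,0],0],[[0,0,0],[0,0,0],0]]'; python3 w.py;  python3 -m pendant '[[[0.12,0,0],[0,0,0],0],[[0,0,0],[0,0,0],0]]'; python3 w.py
```

```text
time: 4.23
tool_pos: [0.6092, 0.0122, 0.0634]
orientation: [0.435, 0.559, 0.434, -0.556]
contact_force: [0.1, 0.3, 0.4]
opening: -0.002
t 4.23 block x,y,z mm -64.8 0.5 63.4 turn fix deg [-0.12 -0.14 -0.2 ] F [0.12 0.27 0.38] open -0.0
time: 4.4
tool_pos: [0.6092, 0.0122, 0.0626]
orientation: [0.435, 0.559, 0.434, -0.556]
contact_force: [-1.5, -0.5, 2.7]
opening: 0.007
t 4.4 block x,y,z mm -64.8 0.6 62.6 turn fix deg [-0.12 -0.14 -0.2 ] F [-1.53 -0.47  2.71] open 0.01
```

```bash
python3 -m pendant '[[[-0.8,0,0],[0,0,0],0],[[-1,0,0],[0,0,0],0],[[-0.8,0,0],[0,0,0],0],[[0,0,0],[0,0,0],0]]'; python3 w.py; python3 - <<'E'
from w import *
im,P,d=shot("side","side1")
cv2.imwrite("pics/side1c.png",cv2.resize(im[130:300,260:460],None,fx=4,fy=3.5*8/7,interpolation=cv2.INTER_CUBIC)[:600])
E
```

```text
time: 4.73
tool_pos: [0.6096, 0.0128, 0.0914]
orientation: [0.435, 0.559, 0.434, -0.556]
contact_force: [0.4, 0.2, -0.0]
opening: 0.004
t 4.73 block x,y,z mm -65.4 0.8 91.4 turn fix deg [-0.08 -0.18 -0.25] F [ 0.42  0.19 -0.03] open 0.0
```

View pics/side1c.png

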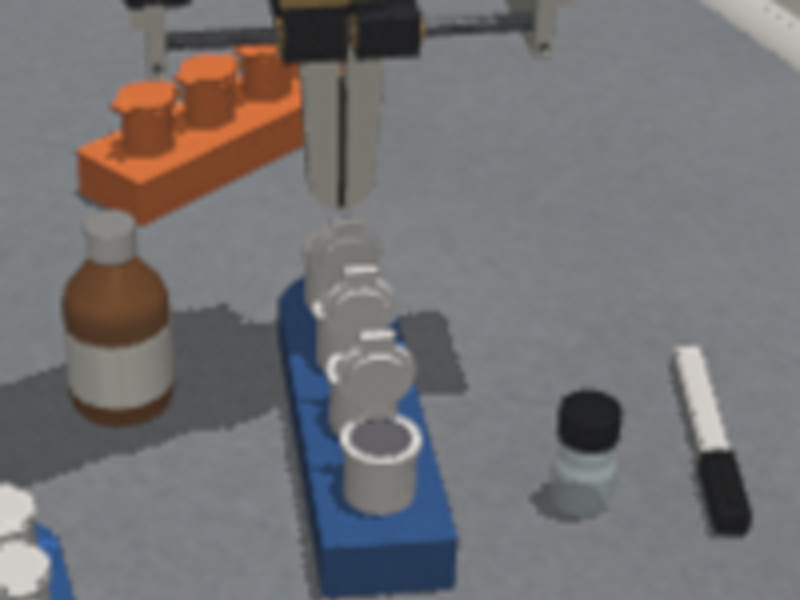

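The crop shows three upright lids left. Lid 1 is folded down behind lid 2. The block, bottle, vial and pen are undisturbed. Next is lid 2.

```bash
python3 -m pendant '[[[0.2,0,0.6],[0,0,0],0],[[0.1,0,0.7],[0,0,0],0],[[0.1,0,0.6],[0,0,0],0],[[0,0,0.5],[0,0,0],0],[[0.4,0,0.4],[0,0,0],0],[[0.5,0,0.5],[0,0,0],0],[[0.5,0,0.4],[0,0,0],0],[[0,0,0],[0,0,0],0]]'; python3 w.py
```

```text
time: 5.45
tool_pos: [0.5982, -0.0285, 0.07]
orientation: [0.435, 0.559, 0.434, -0.557]
contact_force: [-0.5, -0.5, 0.4]
opening: 0.005
t 5.45 block x,y,z mm -22.6 -0.3 70.0 turn fix deg [-0.18 -0.08 -0.11] F [-0.48 -0.51  0.4 ] open 0.0
```

```bash
python3 -m pendant '[[[0.3,0,0.3],[0,0,0],0],[[0.3,0,0.2],[0,0,0],0],[[0,0,0],[0,0,0],0]]'; python3 w.py;  python3 -m pendant '[[[0.12,0,0],[0,0,0],0],[[0,0,0],[0,0,0],0]]'; python3 w.py
```

```text
time: 5.7
tool_pos: [0.5969, -0.0336, 0.0628]
orientation: [0.434, 0.559, 0.434, -0.557]
contact_force: [-0.0, 0.1, 1.2]
opening: 0.006
t 5.7 block x,y,z mm -17.4 -0.4 62.8 turn fix deg [-0.18 -0.12 -0.07] F [-0.02  0.07  1.16] open 0.01
time: 5.87
tool_pos: [0.5969, -0.0335, 0.0621]
orientation: [0.434, 0.559, 0.434, -0.557]
contact_force: [-1.4, -0.6, 4.4]
opening: 0.006
t 5.87 block x,y,z mm -17.4 -0.3 62.1 turn fix deg [-0.15 -0.09 -0.08] F [-1.43 -0.63  4.4 ] open 0.01
```

Lid 2 is down and in contact at about 4 N. Raising and going on to lid 3.

```bash
python3 -m pendant '[[[-0.9,0,0],[0,0,0],0],[[-1,0,0],[0,0,0],0],[[-0.8,0,0],[0,0,0],0],[[0,0,0],[0,0,0],0]]'; python3 w.py; python3 -m pendant '[[[0.2,0,0.6],[0,0,0],0],[[0.1,0,0.7],[0,0,0],0],[[0.1,0,0.6],[0,0,0],0],[[0,0,0.5],[0,0,0],0],[[0.4,0,0.4],[0,0,0],0],[[0.5,0,0.5],[0,0,0],0],[[0.5,0,0.4],[0,0,0],0],[[0,0,0],[0,0,0],0]]'; python3 w.py
```

```text
time: 6.2
tool_pos: [0.5973, -0.0327, 0.0919]
orientation: [0.435, 0.559, 0.435, -0.557]
contact_force: [0.2, 0.2, -0.1]
opening: 0.005
t 6.2 block x,y,z mm -18.3 -0.1 91.9 turn fix deg [-0.08 -0.13 -0.12] F [ 0.2   0.25 -0.12] open 0.0
time: 6.87
tool_pos: [0.5867, -0.0736, 0.072]
orientation: [0.435, 0.559, 0.434, -0.557]
contact_force: [-0.4, 0.5, -0.9]
opening: 0.009
t 6.87 block x,y,z mm 24.0 -0.5 72.0 turn fix deg [-0.17 -0.08 -0.11] F [-0.36  0.47 -0.91] open 0.01
```

```bash
python3 -m pendant '[[[0.4,0,0.4],[0,0,0],0],[[0.3,0,0.2],[0,0,0],0],[[0,0,0],[0,0,0],0]]'; python3 w.py;  python3 -m pendant '[[[0.12,0,0],[0,0,0],0],[[0,0,0],[0,0,0],0]]'; python3 w.py
```

```text
time: 7.12
tool_pos: [0.5846, -0.08, 0.0633]
orientation: [0.434, 0.559, 0.435, -0.558]
contact_force: [-0.4, 0.3, 0.3]
opening: 0.002
t 7.12 block x,y,z mm 30.7 -0.9 63.3 turn fix deg [-0.18 -0.09 -0.02] F [-0.38  0.34  0.32] open 0.0
time: 7.28
tool_pos: [0.5847, -0.08, 0.0623]
orientation: [0.434, 0.558, 0.435, -0.558]
contact_force: [-1.4, 0.2, 3.5]
opening: 0.005
t 7.28 block x,y,z mm 30.6 -0.9 62.3 turn fix deg [-0.17 -0.08 -0.01] F [-1.4   0.18  3.49] open 0.0
```

```bash
python3 -m pendant '[[[-0.9,0,0],[0,0,0],0],[[-1,0,0],[0,0,0],0],[[-0.8,0.1,0],[0,0,0],0],[[0,0,0],[0,0,0],0]]'; python3 w.py; python3 -m pendant '[[[0.2,0,0.6],[0,0,0],0],[[0.1,0,0.7],[0,0,0],0],[[0.1,0,0.5],[0,0,0],0],[[0,0,0.5],[0,0,0],0],[[0.4,0,0.4],[0,0,0],0],[[0.5,0,0.5],[0,0,0],0],[[0.5,0,0.4],[0,0,0],0],[[0,0,0],[0,0,0],0]]'; python3 w.py
```

```text
time: 7.62
tool_pos: [0.5864, -0.0793, 0.0924]
orientation: [0.435, 0.559, 0.435, -0.557]
contact_force: [-0.2, 0.5, 0.3]
opening: 0.006
t 7.62 block x,y,z mm 29.5 0.6 92.4 turn fix deg [-0.08 -0.13 -0.08] F [-0.16  0.49  0.31] open 0.01
time: 8.28
tool_pos: [0.5763, -0.119, 0.0728]
orientation: [0.434, 0.559, 0.434, -0.557]
contact_force: [-0.2, -0.2, -0.4]
opening: 0.002
t 8.28 block x,y,z mm 70.5 0.4 72.8 turn fix deg [-0.17 -0.09 -0.1 ] F [-0.2  -0.18 -0.36] open 0.0
```

```bash
python3 -m pendant '[[[0.4,0,0.4],[0,0,0],0],[[0.3,0,0.3],[0,0,0],0],[[0.1,0,0],[0,0,0],0],[[0,0,0],[0,0,0],0]]'; python3 w.py;  python3 -m pendant '[[[0.1,0,0],[0,0,0],0],[[0,0,0],[0,0,0],0]]'; python3 w.py
```

```text
time: 8.62
tool_pos: [0.574, -0.1265, 0.0629]
orientation: [0.434, 0.559, 0.435, -0.557]
contact_force: [0.3, -0.2, 2.0]
opening: 0.006
t 8.62 block x,y,z mm 78.3 0.1 62.9 turn fix deg [-0.18 -0.12 -0.02] F [ 0.34 -0.2   1.98] open 0.01
time: 8.78
tool_pos: [0.5741, -0.1264, 0.0624]
orientation: [0.434, 0.558, 0.435, -0.557]
contact_force: [-1.5, -0.4, 2.6]
opening: 0.004
t 8.78 block x,y,z mm 78.2 0.1 62.4 turn fix deg [-0.15 -0.09 -0.01] F [-1.52 -0.37  2.56] open 0.0
```

Lid 4 is down. I'll raise the hand well clear, move it aside past the square end, and check.

```bash
python3 -m pendant '[[[-1,0,0],[0,0,0],0],[[-2,0,0],[0,0,0],0],[[-3,0,0],[0,0,0],0],[[-3,0,1],[0,0,0],0],[[-2,0,3],[0,0,0],0],[[0,0,4],[0,0,0],0],[[0,0,4],[0,0,0],0],[[0,0,4],[0,0,0],0],[[0,0,3],[0,0,0],0],[[0,0,0],[0,0,0],0]]'; python3 w.py; python3 - <<'E'
from w import *
a,P,d=shot("top","top2");b,_,_=shot("side","side2")
c1=cv2.resize(a[110:220,260:440],(800,489),interpolation=cv2.INTER_CUBIC);cv2.imwrite("pics/top2c.png",c1)
cv2.imwrite("pics/side2c.png",cv2.resize(b[150:300,260:460],(800,600),interpolation=cv2.INTER_CUBIC))
X=(P[...,:2]-org)@ax;Y=(P[...,:2]-org)@yv;Z=P[...,2]
for h in(-.0895,-.0415,.0065,.0545):
    k=(abs(Y)<.01)&(X>h+.004)&(X<h+.036)&(Z>.045)&(d>0);f=np.polyfit(X[k]-h,Z[k],1)
    k2=(abs(Y)<.02)&(X>h-.02)&(X<h+.04)
    print(k.sum(),"slope rad",f[0].round(3),"z med",np.median(Z[k]).round(4),"max",np.percentile(Z[k2],99).round(4))
E
sed 's/top0"/top2"/;s/for f in("top2","side0"):/for f in():/' fit.py | python3 - | head -2
```

```text
time: 9.62
tool_pos: [0.5318, -0.3111, 0.1848]
orientation: [0.441, 0.557, 0.437, -0.551]
contact_force: [-1.2, -0.5, -0.4]
opening: 0.002
t 9.62 block x,y,z mm 267.7 3.8 184.8 turn fix deg [ 0.86 -0.17 -0.57] F [-1.19 -0.52 -0.37] open 0.0
248 slope rad -0.003 z med 0.0633 max 0.0656
246 slope rad -0.002 z med 0.0631 max 0.0658
243 slope rad -0.013 z med 0.0628 max 0.0657
242 slope rad 0.001 z med 0.0629 max 0.0656
(0.5926090478897095, -0.05244190990924835) (0.20310735702514648, 0.05671533942222595) 75.83551025390625 zmed 0.02994178608124176
org [ 0.59309846 -0.05050272] yaw deg -104.16448
```

View pics/top2c.png

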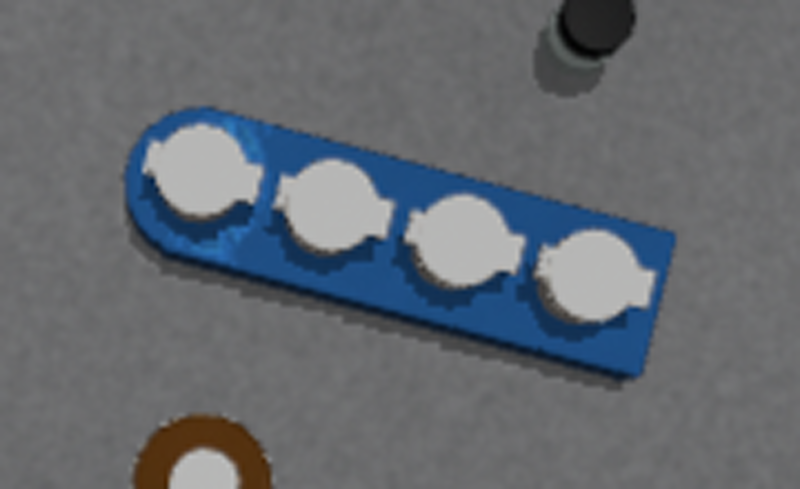

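View pics/side2c.png

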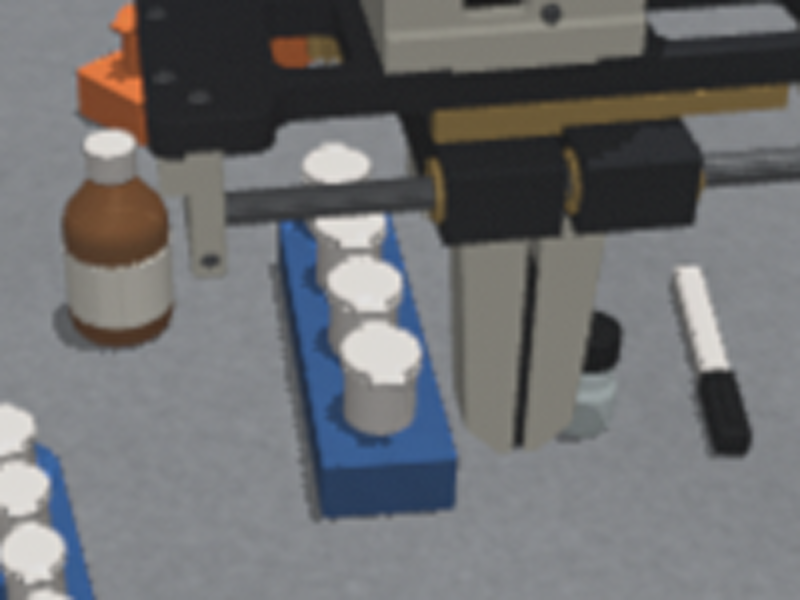

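All four lids lie flat at 63 mm: top-view crop centres (203,170), (333,205), (465,240) and (593,275). The block hasn't moved. In the side view the hand stands clear in the air.

```bash
python3 -c "
from station import ctrl
print(ctrl.hand_in())"
```

```text
the job is handed in; nothing more can be done
None
```

I shut the four lids of the larger blue block in order, from the rounded end to the square end. I used the closed fingertips and handed the job in at about 10 s.

- **Lids:** the final depth check puts every lid top at 63 mm, tilted no more than 0.013 rad.
- **Force:** the readings I took, at the end of each move, were at most about 4.5 N at the fingertips.
- **Block:** its fitted position is within 0.2 mm and 0.13° of the first fit, which is within measuring noise.
- **Other things:** the bottle, vial and pen look untouched in the pictures; I did not measure their positions.
- **Hand:** it finished at 185 mm height, about 160 mm beyond the square end and touching nothing.

No check failed. One early disagreement: the top and side views differed by about 0.2 rad on the lids' starting angles. It did not matter, because the sweep covered the whole range.

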